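# Count to the third gap and push the dust cap in

## Robot

A 6-joint arm with a two-finger parallel gripper is mounted at the origin on the work surface. World frame = base frame: x ahead of the robot, y to its left, z up, the work surface at z = 0. Lengths are in m, angles in degrees, forces in N, time in s.
With the tool pointing down it reaches from about 0.25 to 0.725 m from the base axis. Payload 9.7 kg.
Tool frame: the origin (TCP) lies between the finger pads; the fingertips stand 19 mm ahead of it and the grasp point (between the pads) is the TCP; z points along the fingers, y is the line along which they close (so a half turn about z gives the same grasp; the last joint's range is limited). The gripper opens to 85 mm and grips with 20 to 120 N. Pads are 22 mm wide; open, the fingers measure 114 mm over their backs; the gripper's body (76 mm by 85 mm) begins 54 mm behind the grasp point. The pads swing forward as they close: fully open they stand 13 mm farther back than shut.
Start: joints at [-74.083, 4.979, 10.078, 95.1, 0, 90], TCP at [0.151, -0.529, 0.25] pointing down, gripper open.
Joint ranges: [-179.16, 179.16], [-48.56, 103.87], [-65.8, 70.77], [-126.05, 130.52], [-82.76, 87.17], [-180, 180]. Speed limits (degrees/s): [127.2, 127.2, 147.25, 180, 180, 180].

## Interface

Orientations are given as [roll, pitch, yaw] about the fixed x, y, z axes, in that order (R = Rz(yaw) Ry(pitch) Rx(roll)).
In Python, from workcell import telemetry, camera, calibration, workorder gives the robot as it stands.
- The arm moves only by the tool play_rows, never from a script. Its argument "increments" is a list of rows, each a list of 3 entries, a list of its own where there are three numbers: the shift along the tool's x, y, z in mm, then the turn, a rotation vector about the tool's x, y, z in degrees, then the closure, from 0 (fully open) to 1 (shut). In form: [[[x, y, z], [ax, ay, az], jaw], ...]. A call has 1 to 20 rows; each row is the pose to reach, as a shift and turn from the pose commanded when the call began, along the tool's axes at that moment; what a row does not reach only later rows make up. A row lasts 1/10 s, in which the tool goes at most 50 mm and 8.59 degrees, less where a joint would pass 70% of its speed; a pose out of reach is approached as far as the arm can. A call with a gripper value outside its range is refused whole. The fingers move at their own pace and stop on an object; "grip_force" is the grip in N (left out, the last holds). Time passes only in rows, so rows that repeat a pose let the fingers close. It gives the time, the measured TCP pose, the force, the opening and the grip force at its end, in the units of the state.
- telemetry.get_obs(): the state, without advancing time (a new reading comes with each control period).
- camera(name): name is "scene" or "top"; returns (picture, depth): 480x640x3 uint8, red, green, blue; 480x640 float32, m along the optical axis (not along the pixel's ray), 0 where there is no reading.
- calibration(name): a dict with "vertical_fov" (degrees; the focal length in pixels is half the picture's height over the tangent of half this angle, whatever the lens; pixels are square), "cx", "cy" (the principal point, pixels), "k1" (the pictures are not rectified: a ray, as slopes to the right and down, at radius r is drawn at 1 + k1 r^2 times it, then the intrinsics apply), "rvec" (rotation vector, rad) and "tvec" (3), from world to camera coordinates, as OpenCV has them. Camera axes: x right, y down, z forward; pixel columns grow to the right and rows downward; lengths in m; the calibration is good to about 2 mm. A picture is of the moment at which its call begins. calibration takes no time and is no camera call.
- workorder.job_done(): hands the job in; it is judged then, once.
The state is a dict: "time": time; "q": joint angles; "qd": joint speeds; "joint_efforts": joint torques, N m; "ee_pos": TCP position; "tcp_rot": TCP orientation; "wrist_force": force on the tool from outside, world axes, zero at the start; "torque": the same for the moment, N m; "opening": finger opening in m; "grasp_force": force on a finger pad.
Only numpy, scipy, OpenCV 4.12 (cv2) and the standard library are available. Lean on these libraries where they do the work, as an engineer would, in place of code of your own. Each camera call takes 0.05 s, during which the arm holds its last target. There are 200 camera calls.

## Task

Starting over the gap at the end nearest the record washer, run the shut fingertips along the springy metal rail of the divider rack, pressing it lightly down without bottoming it, and count the gaps, stopping over the third. Then push the round tin dust cap across the bench into that third gap, fully home against the back, without lifting or tipping it. Leave the washer's brush arm, the spare knob and the cork pad where they are.

Things in the scene. Friction and masses are not known exactly. Their poses are not given: they have to be found in the camera images.
- rack: Low wooden divider rack, 330 mm long along its y, fixed. Seven upright dividers, 6 mm thick, 32 mm high, rounded in front, 54 mm apart at y = -162 to 162 mm, make six equal gaps 48 mm clear, centred at y = -135, -81, -27, 27, 81, 135 mm. Origin: on the bench, middle of the front (mouth) line; x points into the gaps (away from the robot), z up.
- back_wall (a point): Middle of the foot of the back wall that closes the gaps 36 mm behind the mouth line; wall 30 mm high. Gaps are open on top and in front; their floor is the bench. The third gap from the washer's end is at rack y = +27 mm if the washer is on the rack's +y side, -27 mm if on its -y side.
- rail (a joint): How far (m) the springy aluminium rail is pressed down: 0 at rest, 0.010 on its stops. About 0.4 N starts it, 4.4 N bottoms it (0.4 N per mm). Pressed lightly means some 3 to 5 mm.
- rail_mid (a point): Middle of the rail's flat top, 45 mm above the bench at rest, 52 mm behind the mouth line. The rail is 16 mm wide, runs 330 mm along the rack's y, and moves straight down, staying level. A smooth ridge 2 mm high, 16 mm wide crosses it behind each of the five inner dividers: the flat between two ridges belongs to one gap. A fingertip slides over the ridges.
- cap_center (a point): Centre (half-way up) of the round tin dust cap: upright cylinder 40 mm across, 24 mm high, 70 g, loose on the bench in front of the rack, so its centre is 12 mm above the bench. Slides under a light push; home in a gap its centre is at rack x = 16 mm and it stands 4 mm out of the mouth.
- washer: Record washer, fixed: grey painted base 200 by 200 by 30 mm with a platter, a clear 175 mm record, and at its back a post with a swinging brush boom (90 mm high in all). Stands beyond one end of the rack, left or right. Origin: centre of its underside.
- brush (a point): The brush block on the end of the washer's swinging aluminium boom, about 70 mm above the bench. It swings freely when touched; leave it.
- tray: Open steel tray, 190 by 190 by 40 mm, fixed, with spare brush heads; stands beyond the rack's other end. Origin: centre of its underside.
- knob_center (a point): Centre of the spare black bakelite knob, 38 mm across the base, 27 mm high, loose on the bench to one side; leave it.
- pad_center (a point): Centre of the round cork platter pad, 56 mm across, 6 mm thick, loose on the bench to the other side; leave it.
Not all that is in view belongs to the job. What is shaped like the part that bears cap_center but orange is not meant.

How it is judged (in metres and radians):
On the way, in this order (a step that is already met when the one before it is completed fails the run):
1. the fingertip presses the rail behind the first gap (value of joint rail above 0.001 m and ((y of washer in the frame of rack above 0 m and y of the grasp point in the frame of rack between 0.119 and 0.151 m) or (y of washer in the frame of rack below 0 m and y of the grasp point in the frame of rack between -0.151 and -0.119 m))), for 0.02 s.
2. sliding along, it presses the rail behind the divider between gaps one and two (value of joint rail above 0.001 m and ((y of washer in the frame of rack above 0 m and y of the grasp point in the frame of rack between 0.1 and 0.116 m) or (y of washer in the frame of rack below 0 m and y of the grasp point in the frame of rack between -0.116 and -0.1 m))), for 0.02 s.
3. it presses the rail behind the second gap (value of joint rail above 0.001 m and ((y of washer in the frame of rack above 0 m and y of the grasp point in the frame of rack between 0.065 and 0.097 m) or (y of washer in the frame of rack below 0 m and y of the grasp point in the frame of rack between -0.097 and -0.065 m))), for 0.02 s.
4. sliding along, it presses the rail behind the divider between gaps two and three (value of joint rail above 0.001 m and ((y of washer in the frame of rack above 0 m and y of the grasp point in the frame of rack between 0.046 and 0.062 m) or (y of washer in the frame of rack below 0 m and y of the grasp point in the frame of rack between -0.062 and -0.046 m))), for 0.02 s.
5. it presses the rail behind the third gap (value of joint rail above 0.001 m and ((y of washer in the frame of rack above 0 m and y of the grasp point in the frame of rack between 0.011 and 0.043 m) or (y of washer in the frame of rack below 0 m and y of the grasp point in the frame of rack between -0.043 and -0.011 m))), for 0.02 s.
6. the dust cap is pushed home in the third gap (x of cap_center in the frame of rack above 0.011 m and ((y of washer in the frame of rack above 0 m and y of cap_center in the frame of rack between 0.019 and 0.035 m) or (y of washer in the frame of rack below 0 m and y of cap_center in the frame of rack between -0.035 and -0.019 m)) and height (world z) of cap_center below 0.016 m and angle between cap_center's own z axis and vertical below 0.15 rad), for 0.2 s.
At the end, for the whole second after the job is handed in: The dust cap stands upright on the bench, at rest, in the third gap from the washer's end, within 5 mm of the back wall (centre more than 11 mm inside the mouth line); the rail is up again; brush, knob and cork pad within 15 mm of where they were (all of step 6 and linear speed of cap below 0.01 m/s and value of joint rail below 0.001 m and distance of each of brush, knob_center, pad_center from where it was at the start of the episode below 0.015 m); the robot touches nothing.
It fails at once if the rail is pressed down onto its stops (value of joint rail above 0.0095 m).
It fails at once if the fingertip runs on along the rail past the third gap (value of joint rail above 0.001 m and ((y of washer in the frame of rack above 0 m and y of the grasp point in the frame of rack below -0.012 m) or (y of washer in the frame of rack below 0 m and y of the grasp point in the frame of rack above 0.012 m))).
It fails at once if the dust cap is lifted or tipped (height (world z) of cap_center above 0.02 m or angle between cap_center's own z axis and vertical above 0.4 rad).
It fails at once if the brush arm, knob or cork pad is disturbed (distance of any of brush, knob_center, pad_center from where it was at the start of the episode above 0.015 m).
It also fails if it takes over 67 s, if anything falls off the work surface, if the arm or the gripper's body presses on something with over 40 N, if the wrist force passes 120 N, or if a joint passes its speed limit or range.

## Working session

There is one attempt and no reset: what is moved stays moved. The work goes in short steps, Python scripts to look and compute and a tool call to move; the robot and the scene stay as the last step left them, time stands still between calls to the robot, and variables do not carry over. Pictures are saved under pics/ and viewed, at most 12 in all, crops included, and the job is handed in when it is done.

Besides the shell and the picture viewer there is one more tool, called after ">>>" by a JSON object that holds its "op" and its "data", one argument or row to a line. play_rows: Moves the arm, as the interface text tells. Its arguments: {"type":"object","properties":{"increments":{"type":"array"},"grip_force":{"type":"number"}},"required":["increments"]}

```bash
mkdir -p pics; cat > h.py <<'E'
import numpy as np, cv2
from workcell import telemetry, camera, calibration, workorder
def K(n):
    c=calibration(n); f=240/np.tan(np.radians(c['vertical_fov'])/2)
    return np.array([[f,0,c['cx']],[0,f,c['cy']],[0,0,1.]]),np.array([c['k1'],0,0,0,0.]),cv2.Rodrigues(np.array(c['rvec'],float))[0],np.array(c['tvec'],float).ravel()
def onz(n,uv,z):
    k,d,R,t=K(n); p=cv2.undistortPoints(np.array(uv,float).reshape(-1,1,2),k,d).reshape(-1,2)
    r=np.c_[p,np.ones(len(p))]@R; o=-R.T@t
    return o+r*((z-o[2])/r[:,2])[:,None]
def deproj(n,uv,dep):
    k,d,R,t=K(n); uv=np.array(uv,float).reshape(-1,2)
    p=cv2.undistortPoints(uv.reshape(-1,1,2),k,d).reshape(-1,2)
    z=np.array([dep[int(round(v)),int(round(u))] for u,v in uv])
    return (np.c_[p,np.ones(len(p))]*z[:,None]-t)@R
def proj(n,X):
    k,d,R,t=K(n); return cv2.projectPoints(np.array(X,float).reshape(-1,1,3),cv2.Rodrigues(R)[0],t,k,d)[0].reshape(-1,2)
def snap(n,f):
    im,dp=camera(n); cv2.imwrite(f'pics/{f}.png',im[:,:,::-1]); np.save(f'pics/{f}.npy',dp); return im,dp
E
python3 - <<'E'
from h import *
snap('top','t0');snap('scene','s0')
for n in('top','scene'):
    k,d,R,t=K(n);print(n,k[0],k[1],d[0],-R.T@t,R)
print(telemetry.get_obs())
E
```

```text
top [519.05919585   0.         322.21473099] [  0.         519.05919585 235.23522065] -0.0007421555459890352 [0.37115618 0.00605848 1.07345737] [[ 0.00254909 -0.99969624  0.02451375]
 [-0.98583068 -0.00662379 -0.16761262]
 [ 0.16772408 -0.02373915 -0.98554811]]
scene [528.65263603   0.         322.88779231] [  0.         528.65263603 237.83754118] 0.04448088370865357 [0.9947464  0.67532304 0.75622441] [[-0.82042609  0.57175199 -0.00083053]
 [ 0.35841067  0.51316263 -0.77987557]
 [-0.44546921 -0.64012794 -0.62593403]]
{'time': 0.1, 'q': array([-7.40822675e+01,  5.00754234e+00,  1.00391357e+01,  9.50995143e+01,
        8.18603546e-04,  8.99996717e+01]), 'qd': array([ 0.06195997, -0.15180584,  0.16913614, -0.13304485,  0.04084841,
       -0.01077198]), 'joint_efforts': array([ 9.94758375e-05, -5.21561050e+01,  4.65652657e+01,  1.60025619e-02,
        3.99925818e-05,  1.16888174e-05]), 'ee_pos': array([ 0.15079487, -0.5287345 ,  0.24965912]), 'tcp_rot': array([-1.79932079e+02, -8.18992097e-04,  1.59180598e+01]), 'wrist_force': array([-0.40095505,  0.2775378 , -1.02169237]), 'torque': array([0.01490758, 0.00697253, 0.00219702]), 'grasp_force': 0.0, 'opening': 0.08537932936038568}
```

View pics/t0.png

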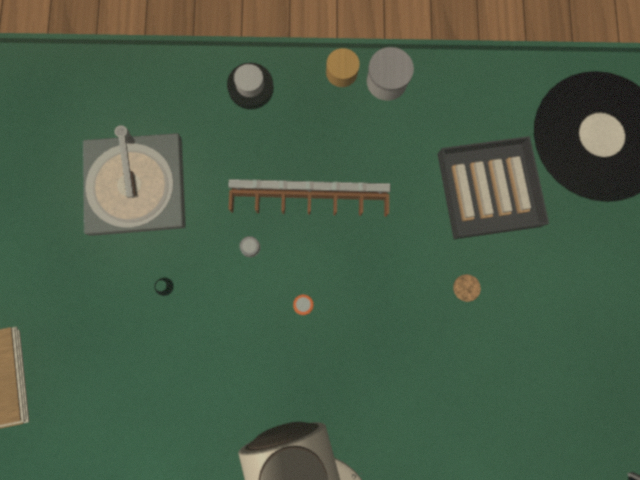

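View pics/s0.png

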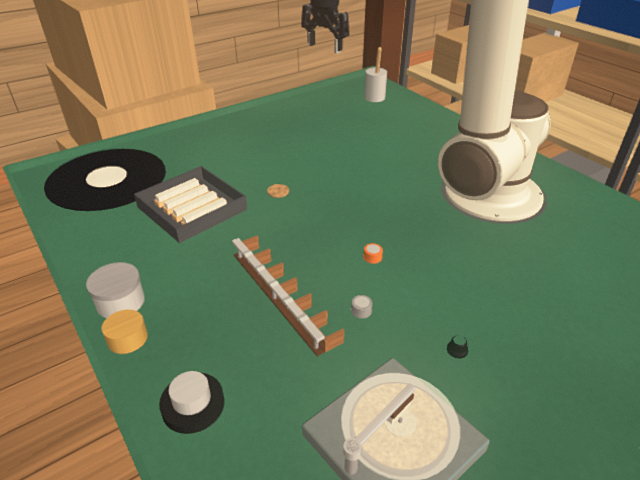

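The top view shows the washer at left (world +y), the rack at about (230–390, 180–215), and the grey cap at (249,246). The orange decoy is at (303,305), the knob at (163,287) and the pad at (467,288). I'll enlarge the rack next.

```bash
python3 - <<'E'
import cv2
a=cv2.imread('pics/t0.png')[165:265,220:400]; cv2.imwrite('pics/t0c.png',cv2.resize(a,None,fx=4.4,fy=4.4,interpolation=cv2.INTER_CUBIC))
b=cv2.imread('pics/s0.png')[225:365,225:385]; cv2.imwrite('pics/s0c.png',cv2.resize(b,None,fx=4,fy=4,interpolation=cv2.INTER_CUBIC))
E
```

```text
(no output)
```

View pics/t0c.png

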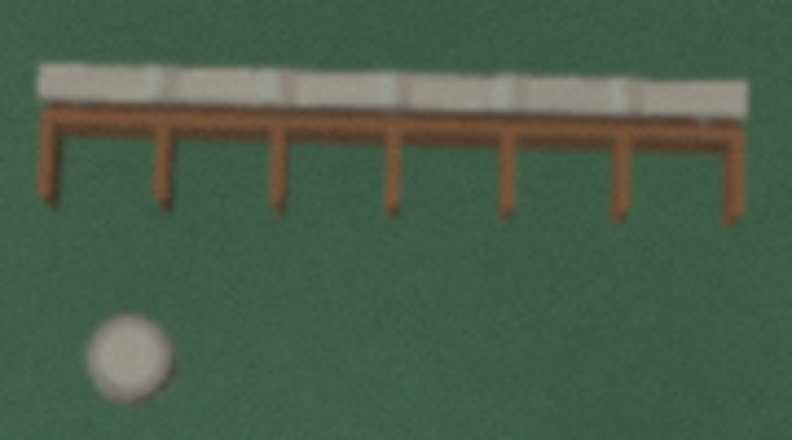

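View pics/s0c.png

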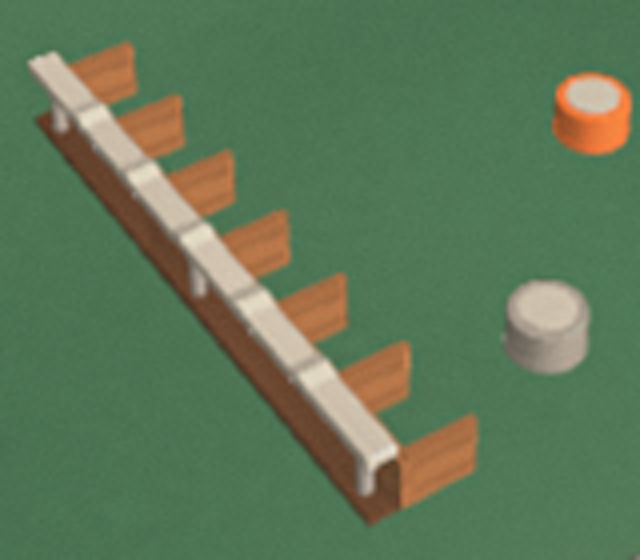

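The crops show the rail's corners at (38,63), (748,80), (748,119) and (38,100) in the 4.4x crop. The divider front tips run from (50,207) to (732,224), and the cap is at about (130,358). I count gaps from the left (washer) end, and the third lies between the tips at (278,214) and (393,216).

```bash
python3 - <<'E'
from h import *
from scipy.optimize import least_squares
f=lambda L:(np.array(L,float)+.5)/4.4-.5+[220,165]
rl=onz('top',f([(38,63),(748,80),(748,119),(38,100)]),.045)
tip=onz('top',f([(50,205),(165,208),(278,211),(393,214),(506,217),(620,219),(732,222)]),.030)
back=onz('top',f([(50,107),(742,127)]),.030)
print(rl.round(4));print(tip.round(4)); print(back.round(4))
m=np.array([[.060,.165],[.060,-.165],[.044,-.165],[.044,.165]])
T=np.c_[np.zeros(7)+.002,np.arange(162,-163,-54)/1000]
M=np.r_[m,T];P=np.r_[rl,tip][:,:2]
def r(p):
    c,s=np.cos(p[2]),np.sin(p[2]);return (M@np.array([[c,s],[-s,c]])+p[:2]-P).ravel()
s=least_squares(r,[.5,0,0]);p=s.x;print('rack',p[:2],np.degrees(p[2]),(s.fun.reshape(-1,2)*1e3).round(1))
# scene check of rail corners
g=lambda L:(np.array(L,float)+.5)/4-.5+[225,225]
print('scene rail',onz('scene',g([(29,62),(55,52),(396,452),(365,464)]),.045).round(4))
print('cap top',onz('top',f([(130,357)]),.024),'scene',onz('scene',g([(548,307)]),.024))
im,dp=cv2.imread('pics/t0.png'),np.load('pics/t0.npy')
print(deproj('top',f([(130,357),(220,85),(335,88),(560,95)]),dp).round(4))
print(p, 'knob',onz('top',[(163,287)],.02),'brush',onz('top',[(128,190)],.07),'pad',onz('top',[(467,288)],.006),'orange',onz('top',[(303,305)],.02))
E
```

```text
[[ 0.6613  0.1732  0.045 ]
 [ 0.6563 -0.1568  0.045 ]
 [ 0.6376 -0.1564  0.045 ]
 [ 0.6437  0.1726  0.045 ]]
[[ 0.5974  0.1679  0.03  ]
 [ 0.5964  0.1145  0.03  ]
 [ 0.5954  0.0619  0.03  ]
 [ 0.5943  0.0083  0.03  ]
 [ 0.5933 -0.0445  0.03  ]
 [ 0.5928 -0.0978  0.03  ]
 [ 0.5918 -0.1503  0.03  ]]
[[ 0.6443  0.1694  0.03  ]
 [ 0.6375 -0.1559  0.03  ]]
rack [0.59438077 0.00875977] -0.9641888983687884 [[-4.2 -0.5]
 [-4.7 -0.4]
 [-2.  -0.5]
 [-2.5  0.3]
 [ 1.7  2.8]
 [ 1.8  2.2]
 [ 1.9  0.8]
 [ 2.   0.4]
 [ 2.2 -0.8]
 [ 1.8 -1.4]
 [ 1.9 -2.9]]
scene rail [[ 0.6524 -0.1569  0.045 ]
 [ 0.637  -0.1566  0.045 ]
 [ 0.6459  0.176   0.045 ]
 [ 0.6607  0.1738  0.045 ]]
cap top [[0.52702616 0.12960872 0.024     ]] scene [[0.52416644 0.12929359 0.024     ]]
[[ 0.5265  0.1292  0.0274]
 [ 0.652   0.089   0.0436]
 [ 0.6513  0.0357  0.0426]
 [ 0.6483 -0.069   0.0447]]
[ 0.59438077  0.00875977 -0.01682827] knob [[0.44274344 0.30053421 0.02      ]] brush [[0.62986821 0.36534948 0.07      ]] pad [[ 0.4442829 -0.3190661  0.006    ]] orange [[0.40783048 0.0189823  0.02      ]]
```

```bash
cat >> h.py <<'E'
O=np.array([.5975,.0093]);YW=-1.1
def W(x,y,z):
    c,s=np.cos(np.radians(YW)),np.sin(np.radians(YW)); return np.array([O[0]+c*x-s*y,O[1]+s*x+c*y,z])
def inrack(p):
    c,s=np.cos(np.radians(YW)),np.sin(np.radians(YW)); d=np.array(p)[:2]-O; return np.array([c*d[0]+s*d[1],-s*d[0]+c*d[1]])*1e3
def go(target,yaw=YW):
    from scipy.spatial.transform import Rotation as Ro
    o=telemetry.get_obs(); R=Ro.from_euler('xyz',o['tcp_rot'],degrees=True)
    G=Ro.from_euler('xyz',[180,0,yaw],degrees=True)
    print('d',(R.inv().apply(target-o['ee_pos'])*1e3).round(1),'rot',np.degrees((R.inv()*G).as_rotvec()).round(2),'t',o['time'],o['ee_pos'].round(4),o['tcp_rot'].round(2),'F',o['wrist_force'].round(2))
E
python3 -c "
from h import *
go(W(.052,.135,.12))"
```

```text
d [ 666.4 -508.6  130.3] rot [-7.000e-02  1.000e-02  1.702e+01] t 0.1 [ 0.1508 -0.5287  0.2497] [-179.93   -0.     15.92] F [-0.4   0.28 -1.02]
```

>>> {"op": "play_rows", "data": {
  "increments": [
    [[333, -254, 0], [0, 0, 8], 1],
    [[333, -254, 0], [0, 0, 8], 1],
    [[333, -254, 0], [0, 0, 8], 1],
    [[333, -254, 0], [0, 0, 8], 1],
    [[333, -254, 0], [0, 0, 8], 1],
    [[333, -254, 0], [0, 0, 8], 1],
    [[333, -254, 0], [0, 0, 8], 1],
    [[333, -254, 0], [0, 0, 8], 1],
    [[333, -254, 0], [0, 0, 8], 1],
    [[666, -508, 60], [0, 0, 17], 1],
    [[666, -508, 60], [0, 0, 17], 1],
    [[666, -508, 60], [0, 0, 17], 1],
    [[666, -508, 60], [0, 0, 17], 1],
    [[666, -508, 130], [0, 0, 17], 1],
    [[666, -508, 130], [0, 0, 17], 1],
    [[666, -508, 130], [0, 0, 17], 1],
    [[666, -508, 130], [0, 0, 17], 1],
    [[666, -508, 130], [0, 0, 17], 1],
    [[666, -508, 130], [0, 0, 17], 1],
    [[666, -508, 130], [0, 0, 17], 1]
  ]
}}

```text
time: 2.1
ee_pos: [0.6513, 0.0496, 0.1234]
tcp_rot: [-178.1, 0.2, 3.6]
wrist_force: [-0.2, 0.8, -0.3]
opening: -0.0001
grasp_force: 0.0
```

```bash
python3 -c "
from h import *
go(W(.052,.135,.070))
print(inrack(telemetry.get_obs()['ee_pos']))
snap('top','t1');im,_=snap('scene','s1')
uv=proj('scene',W(.052,.1,.07))[0].astype(int);print(uv)
x,y=max(uv[0]-100,0),max(uv[1]-90,0)
cv2.imwrite('pics/s1c.png',cv2.resize(im[y:y+180,x:x+200,::-1],None,fx=3,fy=3))"
```

```text
d [  6.9 -91.6  56.4] rot [-1.91  0.24  4.72] t 2.1 [0.6513 0.0496 0.1234] [-1.7808e+02  1.7000e-01  3.6300e+00] F [-0.22  0.77 -0.31]
[53.00749858 41.2944915 ]
[299 305]
```

View pics/s1c.png

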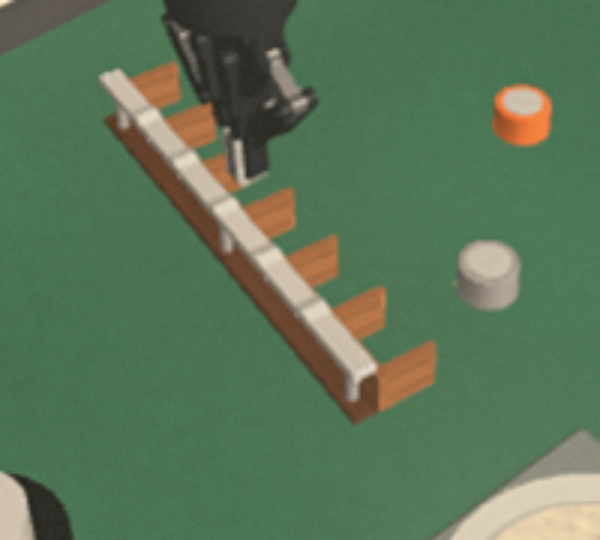

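The shut fingers are still short of the start end, hanging above about gap 3–4, so I'll continue the approach.

>>> {"op": "play_rows", "data": {
  "increments": [
    [[0, 0, 0], [0, 0, 0], 1],
    [[0, 0, 0], [0, 0, 0], 1],
    [[0, 0, 0], [0, 0, 0], 1]
  ]
}}

```text
time: 2.5
ee_pos: [0.6509, 0.0489, 0.1255]
tcp_rot: [-178.1, 0.0, 3.6]
wrist_force: [-1.1, 0.5, -0.3]
opening: 0.0003
grasp_force: 0.0
```

```bash
python3 -c "
from h import *
go(W(.052,.135,.075))"
```

```text
d [  7.  -92.4  53.7] rot [-1.91  0.09  4.68] t 2.5 [0.6509 0.0489 0.1255] [-1.7809e+02  1.0000e-02  3.5800e+00] F [-1.13  0.52 -0.29]
```

>>> {"op": "play_rows", "data": {
  "increments": [
    [[2, -30, 0], [-0.6, 0, 1.5], 1],
    [[5, -60, 0], [-1.2, 0, 3], 1],
    [[7, -92.4, 10], [-1.9, 0.1, 4.7], 1],
    [[7, -92.4, 30], [-1.9, 0.1, 4.7], 1],
    [[7, -92.4, 44], [-1.9, 0.1, 4.7], 1],
    [[7, -92.4, 50], [-1.9, 0.1, 4.7], 1],
    [[7, -92.4, 53.7], [-1.9, 0.1, 4.7], 1],
    [[7, -92.4, 53.7], [-1.9, 0.1, 4.7], 1],
    [[7, -92.4, 53.7], [-1.9, 0.1, 4.7], 1],
    [[7, -92.4, 53.7], [-1.9, 0.1, 4.7], 1],
    [[7, -92.4, 53.7], [-1.9, 0.1, 4.7], 1]
  ]
}}

```text
time: 3.6
ee_pos: [0.6585, 0.0572, 0.0746]
tcp_rot: [-177.9, 0.1, 4.2]
wrist_force: [-0.2, 0.5, -0.6]
opening: -0.0001
grasp_force: 0.0
```

```bash
python3 -c "
from h import *
go(W(.052,.135,.0645))
im,_=snap('scene','s2')
uv=proj('scene',W(.052,.135,.07))[0].astype(int)
x,y=uv[0]-60,uv[1]-50
cv2.imwrite('pics/s2c.png',cv2.resize(im[y:y+110,x:x+140,::-1],None,fx=5,fy=5))
for i in range(5):
    camera('top'); print(telemetry.get_obs()['wrist_force'].round(2))"
```

```text
d [ -0.1 -85.9  13.3] rot [-2.13  0.2   5.26] t 3.6 [0.6585 0.0572 0.0746] [-1.7787e+02  1.1000e-01  4.1600e+00] F [-0.2   0.48 -0.63]
[ 0.28  0.57 -0.9 ]
[-0.76 -0.12  0.42]
[-0.13  0.01  0.71]
[-0.33 -0.48  1.25]
[-1.19  0.1   0.4 ]
```

View pics/s2c.png

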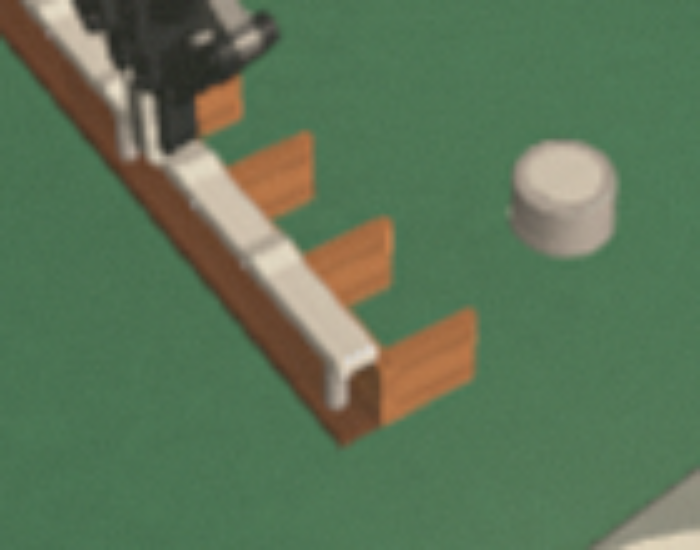

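The tool stalls at y≈0.057, so I'll check the joints.

```bash
python3 -c "
from h import *
o=telemetry.get_obs();print(o['q'].round(2),o['qd'].round(2),o['ee_pos'],o['tcp_rot'],o['joint_efforts'].round(1))"
```

```text
[  4.1   20.38   8.73  78.49   2.13 179.94] [-0.04  0.14 -0.02 -0.06 -0.06 -0.13] [0.65832211 0.05712488 0.07426941] [-1.77865838e+02  1.36865783e-01  4.15976489e+00] [  0.  -68.8  46.7   0.    0.1  -0. ]
```

q6 is on its 180° limit. I'll lift and take the equivalent half-turned pose, yaw 178.9.

```bash
python3 -c "
from h import *
go(W(.052,.10,.13),90)"
```

```text
d [ -3.3 -53.6 -53.8] rot [ -1.82  -1.49 -85.83] t 3.9 [0.6583 0.0571 0.0743] [-1.7787e+02  1.4000e-01  4.1600e+00] F [-1.19  0.1   0.4 ]
```

>>> {"op": "play_rows", "data": {
  "increments": [
    [[0, 0, -20], [0, 0, 0], 1],
    [[0, 0, -50], [0, 0, 0], 1],
    [[-3, -53, -54], [-0.2, -0.2, -8.5], 1],
    [[-3, -53, -54], [-0.4, -0.3, -17], 1],
    [[-3, -53, -54], [-1.8, -1.5, -85.8], 1],
    [[-3, -53, -54], [-1.8, -1.5, -85.8], 1],
    [[-3, -53, -54], [-1.8, -1.5, -85.8], 1],
    [[-3, -53, -54], [-1.8, -1.5, -85.8], 1],
    [[-3, -53, -54], [-1.8, -1.5, -85.8], 1],
    [[-3, -53, -54], [-1.8, -1.5, -85.8], 1],
    [[-3, -53, -54], [-1.8, -1.5, -85.8], 1],
    [[-3, -53, -54], [-1.8, -1.5, -85.8], 1],
    [[-3, -53, -54], [-1.8, -1.5, -85.8], 1],
    [[-3, -53, -54], [-1.8, -1.5, -85.8], 1],
    [[-3, -53, -54], [-1.8, -1.5, -85.8], 1],
    [[-3, -53, -54], [-1.8, -1.5, -85.8], 1]
  ]
}}

```text
time: 5.5
ee_pos: [0.6517, 0.1077, 0.1301]
tcp_rot: [-180.0, -0.0, 89.8]
wrist_force: [0.2, 0.1, 0.3]
opening: -0.0001
grasp_force: 0.0
```

```bash
python3 -c "
from h import *
go(W(.052,.135,.10),178.9)"
```

```text
d [35.6  0.3 30.1] rot [-3.000e-02 -3.000e-02 -8.906e+01] t 5.5 [0.6517 0.1077 0.1301] [-1.7996e+02 -1.0000e-02  8.9840e+01] F [0.25 0.08 0.27]
```

>>> {"op": "play_rows", "data": {
  "increments": [
    [[35.6, 0.3, 0], [0, 0, -89], 1],
    [[35.6, 0.3, 0], [0, 0, -89], 1],
    [[35.6, 0.3, 0], [0, 0, -89], 1],
    [[35.6, 0.3, 0], [0, 0, -89], 1],
    [[35.6, 0.3, 0], [0, 0, -89], 1],
    [[35.6, 0.3, 0], [0, 0, -89], 1],
    [[35.6, 0.3, 0], [0, 0, -89], 1],
    [[35.6, 0.3, 0], [0, 0, -89], 1],
    [[35.6, 0.3, 10], [0, 0, -89], 1],
    [[35.6, 0.3, 20], [0, 0, -89], 1],
    [[35.6, 0.3, 30], [0, 0, -89], 1],
    [[35.6, 0.3, 40], [0, 0, -89], 1],
    [[35.6, 0.3, 50], [0, 0, -89], 1],
    [[35.6, 0.3, 55], [0, 0, -89], 1],
    [[35.6, 0.3, 58], [0, 0, -89], 1],
    [[35.6, 0.3, 60], [0, 0, -89], 1],
    [[35.6, 0.3, 60], [0, 0, -89], 1],
    [[35.6, 0.3, 60], [0, 0, -89], 1]
  ]
}}

```text
time: 7.3
ee_pos: [0.6522, 0.1434, 0.0705]
tcp_rot: [180.0, -0.0, 179.0]
wrist_force: [0.2, 0.2, -0.3]
opening: -0.0004
grasp_force: 0.0
```

```bash
python3 -c "
from h import *
go(W(.052,.135,.0605),178.9)
im,_=snap('scene','s3')
uv=proj('scene',W(.052,.135,.06))[0].astype(int)
x,y=uv[0]-60,uv[1]-60
cv2.imwrite('pics/s3c.png',cv2.resize(im[y:y+110,x:x+130,::-1],None,fx=5,fy=5))
F=[]
for i in range(8):
    camera('top'); F.append(telemetry.get_obs()['wrist_force'])
print(np.mean(F,0),np.std(F,0))"
```

```text
d [ 0.1 -0.1 10. ] rot [ 0.01 -0.    0.05] t 7.3 [0.6522 0.1434 0.0705] [179.99  -0.   178.95] F [ 0.19  0.2  -0.34]
[0.23218994 0.03702852 0.13405541] [0.58096796 0.38071032 0.34136385]
```

View pics/s3c.png

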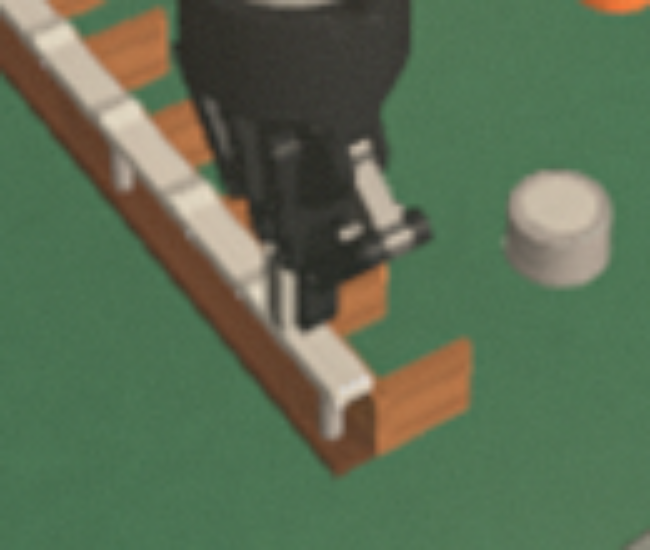

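The shut tip is centred over the rail's flat behind the first gap. I'll press lightly.

>>> {"op": "play_rows", "data": {
  "increments": [
    [[0, 0, 4], [0, 0, 0], 1],
    [[0, 0, 6], [0, 0, 0], 1],
    [[0, 0, 8], [0, 0, 0], 1],
    [[0, 0, 9], [0, 0, 0], 1],
    [[0, 0, 10], [0, 0, 0], 1],
    [[0, 0, 10], [0, 0, 0], 1]
  ]
}}

```text
time: 8.35
ee_pos: [0.6519, 0.1433, 0.06]
tcp_rot: [180.0, -0.0, 179.0]
wrist_force: [-0.7, -0.8, 1.6]
opening: 0.0
grasp_force: 1.0
```

```bash
python3 -c "
from h import *
F=[]
for i in range(12):
    camera('top'); F.append(telemetry.get_obs()['wrist_force'])
print(np.mean(F,0),np.std(F,0))
go(W(.052,.027,.0605),178.9); print(inrack(telemetry.get_obs()['ee_pos']))"
```

```text
[-1.37187118 -0.30302686  1.9328642 ] [0.49368835 0.31322798 0.38305855]
d [   0.  -108.    -0.4] rot [ 0.   -0.04  0.07] t 8.95 [0.652  0.1433 0.0601] [ 1.8000e+02 -4.0000e-02  1.7897e+02] F [-0.73 -0.14  2.77]
[ 51.87507055 135.04053974]
```

The force is 1.9 N, which is about 4 mm of press. Now I'll slide 108 mm to the third gap.

>>> {"op": "play_rows", "data": {
  "increments": [
    [[0, -6, 0], [0, 0, 0], 1],
    [[0, -12, 0], [0, 0, 0], 1],
    [[0, -18, 0], [0, 0, 0], 1],
    [[0, -24, 0], [0, 0, 0], 1],
    [[0, -30, 0], [0, 0, 0], 1],
    [[0, -36, 0], [0, 0, 0], 1],
    [[0, -42, 0], [0, 0, 0], 1],
    [[0, -48, 0], [0, 0, 0], 1],
    [[0, -54, 0], [0, 0, 0], 1],
    [[0, -60, 0], [0, 0, 0], 1],
    [[0, -66, 0], [0, 0, 0], 1],
    [[0, -72, 0], [0, 0, 0], 1],
    [[0, -78, 0], [0, 0, 0], 1],
    [[0, -84, 0], [0, 0, 0], 1],
    [[0, -90, 0], [0, 0, 0], 1],
    [[0, -96, 0], [0, 0, 0], 1],
    [[0, -102, 0], [0, 0, 0], 1],
    [[0, -108, 0], [0, 0, 0], 1],
    [[0, -108, 0], [0, 0, 0], 1],
    [[0, -108, 0], [0, 0, 0], 1]
  ]
}}

```text
time: 10.95
ee_pos: [0.65, 0.0348, 0.06]
tcp_rot: [-180.0, -0.0, 178.9]
wrist_force: [-0.2, -1.2, 2.7]
opening: -0.0
grasp_force: 1.0
```

```bash
python3 -c "
from h import *
F=[]
for i in range(8):
    camera('top'); F.append(telemetry.get_obs()['wrist_force'])
print(np.mean(F,0))
o=telemetry.get_obs();print(inrack(o['ee_pos']),o['ee_pos'],o['tcp_rot'])
np.save('cap.npy',0);go(np.array([.5255,.1293,.12]),178.9)"
```

```text
[ 0.48660138 -1.05883574  2.34099599]
[52.00367688 27.16344068] [0.65001556 0.0354601  0.06005148] [-1.79999630e+02 -3.78239959e-02  1.78977381e+02]
d [126.2  91.6 -59.9] rot [-0.   -0.04  0.08] t 11.35 [0.65   0.0355 0.0601] [-1.8000e+02 -4.0000e-02  1.7898e+02] F [ 0.46 -0.19  2.38]
```

Steps 1–5 should be met. I'll lift and go over the cap with the jaws opened part way.

>>> {"op": "play_rows", "data": {
  "increments": [
    [[0, 0, -15], [0, 0, 0], 1],
    [[0, 0, -40], [0, 0, 0], 1],
    [[0, 0, -60], [0, 0, 0], 1],
    [[30, 22, -60], [0, 0, 0], 0.4],
    [[63, 46, -60], [0, 0, 0], 0.4],
    [[95, 69, -60], [0, 0, 0], 0.4],
    [[126, 92, -60], [0, 0, 0], 0.4],
    [[126, 92, -60], [0, 0, 0], 0.4],
    [[126, 92, -60], [0, 0, 0], 0.4],
    [[126, 92, -60], [0, 0, 0], 0.4],
    [[126, 92, -60], [0, 0, 0], 0.4]
  ]
}}

```text
time: 12.45
ee_pos: [0.5264, 0.1291, 0.1203]
tcp_rot: [180.0, -0.0, 178.9]
wrist_force: [-0.4, 0.5, -0.3]
opening: 0.051
grasp_force: 0.0
```

```bash
python3 -c "
from h import *
go(np.array([.5255,.1293,.023]),178.9)
o=telemetry.get_obs();print(o['opening'])"
```

```text
d [ 0.9  0.1 97.3] rot [ 0.   -0.03  0.02] t 12.45 [0.5264 0.1291 0.1203] [ 1.8000e+02 -3.0000e-02  1.7892e+02] F [-0.44  0.49 -0.26]
0.05104832042317478
```

>>> {"op": "play_rows", "data": {
  "increments": [
    [[1, 0, 25], [0, 0, 0], 0.3],
    [[1, 0, 50], [0, 0, 0], 0.3],
    [[1, 0, 70], [0, 0, 0], 0.3],
    [[1, 0, 85], [0, 0, 0], 0.3],
    [[1, 0, 95], [0, 0, 0], 0.3],
    [[1, 0, 98], [0, 0, 0], 0.3],
    [[1, 0, 98], [0, 0, 0], 0.3],
    [[1, 0, 98], [0, 0, 0], 0.48],
    [[1, 0, 98], [0, 0, 0], 0.48],
    [[1, 0, 98], [0, 0, 0], 0.48],
    [[1, 0, 98], [0, 0, 0], 0.48],
    [[1, 0, 98], [0, 0, 0], 0.48]
  ]
}}

```text
time: 13.65
ee_pos: [0.5247, 0.1297, 0.0223]
tcp_rot: [180.0, -0.0, 179.0]
wrist_force: [-0.8, 0.1, -0.4]
opening: 0.044
grasp_force: 0.0
```

```bash
python3 -c "
from h import *
go(W(-.074,.027,.022),178.9)
o=telemetry.get_obs();print(o['opening'],o['grasp_force'])
im,_=snap('scene','s4')
cv2.imwrite('pics/s4c.png',cv2.resize(im[240:360,280:440,::-1],None,fx=4,fy=4))"
```

```text
d [ -1.  -91.9   0.3] rot [ 0.01 -0.02  0.07] t 13.65 [0.5247 0.1297 0.0223] [ 1.7999e+02 -2.0000e-02  1.7897e+02] F [-0.85  0.13 -0.42]
0.04402519371796491 0.0
```

View pics/s4c.png

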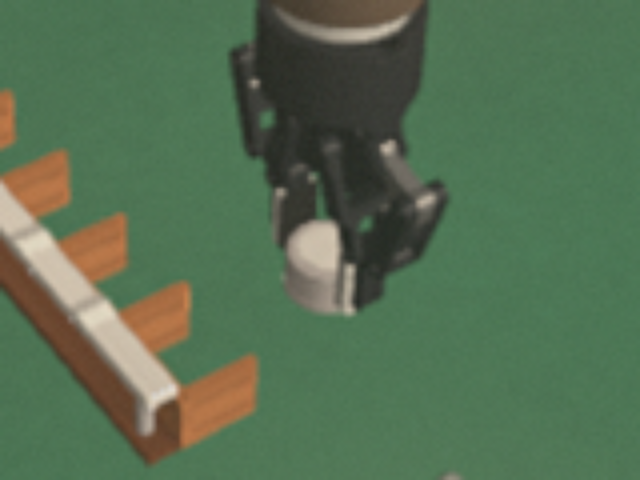

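The cap stands upright between the fingers. I'll slide it sideways into line with gap three.

>>> {"op": "play_rows", "data": {
  "increments": [
    [[0, -3, 0], [0, 0, 0], 0.48],
    [[0, -8, 0], [0, 0, 0], 0.48],
    [[0, -14, 0], [0, 0, 0], 0.48],
    [[0, -20, 0], [0, 0, 0], 0.48],
    [[0, -26, 0], [0, 0, 0], 0.48],
    [[-0.5, -32, 0], [0, 0, 0], 0.48],
    [[-0.5, -38, 0], [0, 0, 0], 0.48],
    [[-0.5, -44, 0], [0, 0, 0], 0.48],
    [[-0.5, -50, 0], [0, 0, 0], 0.48],
    [[-1, -56, 0], [0, 0, 0], 0.48],
    [[-1, -62, 0], [0, 0, 0], 0.48],
    [[-1, -68, 0], [0, 0, 0], 0.48],
    [[-1, -74, 0], [0, 0, 0], 0.48],
    [[-1, -80, 0], [0, 0, 0], 0.48],
    [[-1, -85, 0], [0, 0, 0], 0.48],
    [[-1, -89, 0], [0, 0, 0], 0.48],
    [[-1, -92, 0], [0, 0, 0], 0.48],
    [[-1, -94, 0], [0, 0, 0], 0.48],
    [[-1, -94, 0], [0, 0, 0], 0.48],
    [[-1, -94, 0], [0, 0, 0], 0.48]
  ]
}}

```text
time: 15.7
ee_pos: [0.524, 0.0356, 0.0221]
tcp_rot: [-180.0, -0.0, 179.0]
wrist_force: [0.3, 0.5, 0.0]
opening: 0.0442
grasp_force: 0.0
```

>>> {"op": "play_rows", "data": {
  "increments": [
    [[0, 0, 0], [0, 0, 0], 0.3],
    [[0, 0, 0], [0, 0, 0], 0.3],
    [[0, 0, 0], [0, 0, 0], 0.3],
    [[0, 0, -30], [0, 0, 0], 0.3],
    [[0, 0, -65], [0, 0, 0], 0.3],
    [[30, 0, -65], [0, 0, 0], 0.6],
    [[60, 0, -65], [0, 0, 0], 0.84],
    [[60, 0, -65], [0, 0, 0], 0.84],
    [[60, 0, -65], [0, 0, 0], 0.84],
    [[60, 0, -65], [0, 0, 0], 0.84]
  ]
}}

```text
time: 16.7
ee_pos: [0.4647, 0.0367, 0.0873]
tcp_rot: [180.0, 0.0, 179.0]
wrist_force: [-0.2, 0.1, 0.5]
opening: 0.0136
grasp_force: 0.0
```

```bash
python3 -c "
from h import *
o=telemetry.get_obs();print(o['opening'],o['time'],inrack(o['ee_pos']))
im,_=snap('top','t5'); im2,_=snap('scene','s5')
a=cv2.resize(im[160:290,240:370],None,fx=3.0,fy=3.0); b=cv2.resize(im2[220:350,260:390],None,fx=3.0,fy=3.0)
cv2.imwrite('pics/t5c.png',np.hstack([a,b])[:,:,::-1])
print('exp cap',proj('top',W(-.074,.027,.024)),proj('scene',W(-.074,.027,.024)))"
```

```text
0.013620827442513276 16.7 [-133.30058684   24.89026252]
exp cap [[294.28937145 247.47827906]] [[333.81611775 274.7571822 ]]
```

View pics/t5c.png

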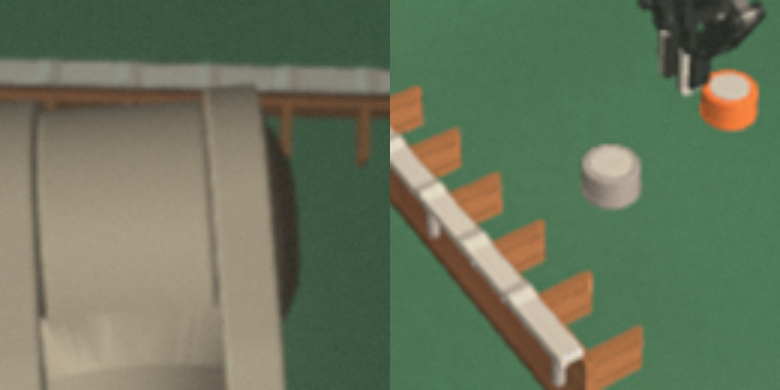

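The cap's top is at scene pixel (333,274), matching gap three's centreline to about 1 mm. I'll lower behind it and push.

>>> {"op": "play_rows", "data": {
  "increments": [
    [[0, 2, 20], [0, 0, 0], 0.84],
    [[0, 2, 45], [0, 0, 0], 0.84],
    [[0, 2, 60], [0, 0, 0], 0.84],
    [[0, 2, 65], [0, 0, 0], 0.84],
    [[0, 2, 65], [0, 0, 0], 0.84],
    [[-10, 2, 65], [0, 0, 0], 0.84],
    [[-20, 2, 65], [0, 0, 0], 0.84],
    [[-24, 2, 65], [0, 0, 0], 0.84],
    [[-28, 2, 65], [0, 0, 0], 0.84],
    [[-32, 2, 65], [0, 0, 0], 0.84],
    [[-36, 2, 65], [0, 0, 0], 0.84],
    [[-41, 2, 65], [0, 0, 0], 0.84],
    [[-46, 2, 65], [0, 0, 0], 0.84],
    [[-51, 2, 65], [0, 0, 0], 0.84],
    [[-56, 2, 65], [0, 0, 0], 0.84],
    [[-61, 2, 65], [0, 0, 0], 0.84],
    [[-65, 2, 65], [0, 0, 0], 0.84],
    [[-68, 2, 65], [0, 0, 0], 0.84],
    [[-70, 2, 65], [0, 0, 0], 0.84],
    [[-70, 2, 65], [0, 0, 0], 0.84]
  ]
}}

```text
time: 18.8
ee_pos: [0.5342, 0.0374, 0.0221]
tcp_rot: [180.0, -0.0, 179.0]
wrist_force: [0.2, -0.3, 0.4]
opening: 0.0136
grasp_force: 0.0
```

```bash
python3 -c "
from h import *
o=telemetry.get_obs();print(o['opening'],o['time'],inrack(o['ee_pos']),o['ee_pos'],o['wrist_force'])
im2,_=snap('scene','s6')
cv2.imwrite('pics/s6c.png',cv2.resize(im2[220:340,230:390,::-1],None,fx=4.5,fy=4.5))
print([proj('scene',W(x,.027,.024)).round(1) for x in(-.04,-.03,-.02)])"
```

```text
0.013551992818917662 18.8 [-63.80325383  26.90228079] [0.53422496 0.03742218 0.02207322] [ 0.20536324 -0.28503482  0.432069  ]
[array([[319.9, 281.2]]), array([[315.7, 283.1]]), array([[311.5, 285. ]])]
```

View pics/s6c.png

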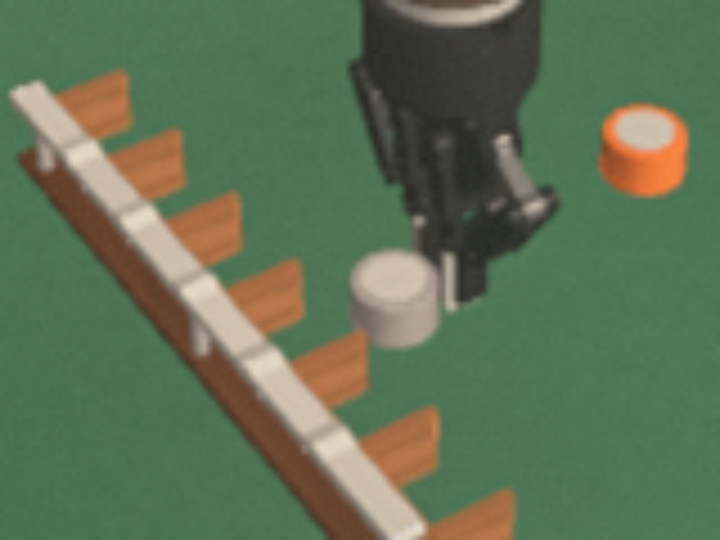

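The cap is upright and on the centreline, with its centre about 29 mm ahead of the tool. I'll push about 50 mm more, slowing at the end.

>>> {"op": "play_rows", "data": {
  "increments": [
    [[-4, 0, 0], [0, 0, 0], 0.84],
    [[-8, 0, 0], [0, 0, 0], 0.84],
    [[-12, 0, 0], [0, 0, 0], 0.84],
    [[-16, 0, 0], [0, 0, 0], 0.84],
    [[-20, 0, 0], [0, 0, 0], 0.84],
    [[-24, 0, 0], [0, 0, 0], 0.84],
    [[-28, 0, 0], [0, 0, 0], 0.84],
    [[-32, 0, 0], [0, 0, 0], 0.84],
    [[-36, 0, 0], [0, 0, 0], 0.84],
    [[-39, 0, 0], [0, 0, 0], 0.84],
    [[-42, 0, 0], [0, 0, 0], 0.84],
    [[-44, 0, 0], [0, 0, 0], 0.84],
    [[-46, 0, 0], [0, 0, 0], 0.84],
    [[-47, 0, 0], [0, 0, 0], 0.84],
    [[-48, 0, 0], [0, 0, 0], 0.84],
    [[-49, 0, 0], [0, 0, 0], 0.84],
    [[-49.5, 0, 0], [0, 0, 0], 0.84],
    [[-49.5, 0, 0], [0, 0, 0], 0.84]
  ]
}}

```text
time: 20.65
ee_pos: [0.5834, 0.0365, 0.0221]
tcp_rot: [180.0, -0.1, 179.0]
wrist_force: [-1.2, -0.4, 0.9]
opening: 0.0139
grasp_force: 0.5
```

```bash
python3 -c "
from h import *
F=[]
for i in range(6):
    im2,_=camera('scene'); F.append(telemetry.get_obs()['wrist_force'])
print(np.mean(F,0))
o=telemetry.get_obs();print(inrack(o['ee_pos']),o['time'])
cv2.imwrite('pics/s7c.png',cv2.resize(im2[230:320,260:380,::-1],None,fx=6,fy=6))
for x in(.006,.011,.016):print(proj('scene',W(x,.027,.024)).round(1))"
```

```text
[-1.21436328 -0.38071505  0.15067371]
[-14.57207413  26.96210091] 20.95
[[300.4 290.2]]
[[298.2 291.2]]
[[296.1 292.2]]
```

>>> {"op": "play_rows", "data": {
  "increments": [
    [[-0.5, 0, 0], [0, 0, 0], 0.84],
    [[-1, 0, 0], [0, 0, 0], 0.84],
    [[-1.5, 0, 0], [0, 0, 0], 0.84],
    [[-1.5, 0, 0], [0, 0, 0], 0.84],
    [[-1.5, 0, 0], [0, 0, 0], 0.84]
  ]
}}

```text
time: 21.45
ee_pos: [0.5838, 0.0365, 0.022]
tcp_rot: [180.0, -0.2, 179.0]
wrist_force: [-8.8, 0.4, 4.6]
opening: 0.0138
grasp_force: 4.2
```

```bash
python3 -c "
from h import *
F=[]
for i in range(6):
    im2,_=camera('scene'); F.append(telemetry.get_obs()['wrist_force'])
print(np.mean(F,0))
o=telemetry.get_obs();print(inrack(o['ee_pos']),o['time'])
cv2.imwrite('pics/s8c.png',cv2.resize(im2[230:320,260:380,::-1],None,fx=6,fy=6))"
```

```text
[-8.81957524 -0.14140721  5.26842708]
[-14.31511121  26.96846045] 21.75
```

View pics/s8c.png

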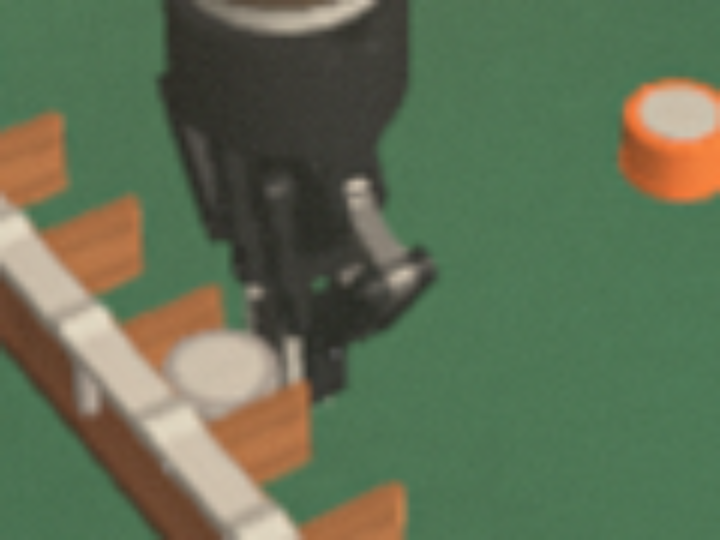

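The force has risen to 9 N, and the cap's top is at about (297,291.7), which is home against the back wall. I'll back off and lift clear.

>>> {"op": "play_rows", "data": {
  "increments": [
    [[1, 0, 0], [0, 0, 0], 0.84],
    [[3, 0, 0], [0, 0, 0], 0.84],
    [[8, 0, 0], [0, 0, 0], 0.84],
    [[18, 0, 0], [0, 0, 0], 0.84],
    [[35, 0, 0], [0, 0, 0], 0.84],
    [[50, 0, 0], [0, 0, 0], 0.84],
    [[60, 0, -30], [0, 0, 0], 0.84],
    [[60, 0, -70], [0, 0, 0], 0.84],
    [[90, -30, -110], [0, 0, 0], 0.84],
    [[120, -60, -140], [0, 0, 0], 0.84],
    [[150, -90, -150], [0, 0, 0], 0.84],
    [[180, -110, -150], [0, 0, 0], 0.84],
    [[200, -110, -150], [0, 0, 0], 0.84],
    [[200, -110, -150], [0, 0, 0], 0.84],
    [[200, -110, -150], [0, 0, 0], 0.84],
    [[200, -110, -150], [0, 0, 0], 0.84]
  ]
}}

```text
time: 23.35
ee_pos: [0.3836, -0.0696, 0.1721]
tcp_rot: [180.0, -0.0, 179.0]
wrist_force: [0.4, 0.0, -0.1]
opening: 0.0137
grasp_force: 0.0
```

```bash
python3 -c "
from h import *
im,dt=snap('top','t9'); im2,d=snap('scene','s9')
print(telemetry.get_obs()['ee_pos'],telemetry.get_obs()['time'])
h=cv2.resize(im2[240:330,250:350],None,fx=4,fy=4); g=cv2.resize(im[170:260,240:340],None,fx=4,fy=4)
cv2.imwrite('pics/s9c.png',np.hstack([h,g])[:,:,::-1])
u=proj('scene',W(.016,.027,.024));print(u,deproj('scene',u,d),proj('top',W(.016,.027,.024)))"
```

```text
[ 0.38363181 -0.06956758  0.17194313] 23.45
[[296.07655513 292.15372648]] [[0.61403366 0.03601855 0.02403514]] [[295.62814437 204.45166912]]
```

View pics/s9c.png

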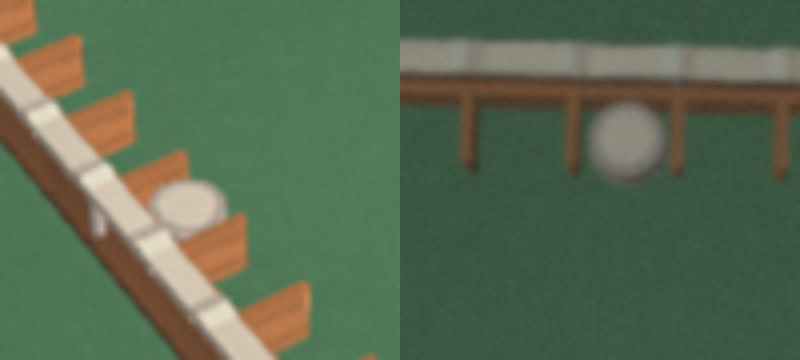

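The cap is upright and home in the third gap, between the dividers at top-view columns 283 and 309. The arm is clear, so I'll hand in.

```bash
python3 -c "
from workcell import workorder
print(workorder.job_done())"
```

```text
the job is handed in; nothing more can be done
None
```

I ran the shut fingertips along the rail from the washer's end to the third gap, then pushed the dust cap home there, upright; the job is handed in (about 23.5 s on the robot's clock), and the hand-in returned no verdict.

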